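# Check that the touch mixer runs

### The job

Check that the tube mixer on the bench works: switch it on by pressing in the lower half of the small rocker switch on its front, then press its round cup right down with a fingertip and keep it down for about a second, let the cup come up again, and then switch the mixer off by pressing in the upper half of the rocker. Use only light touches of the fingertips: do not turn the speed knob, and do not pick up or shift any of the things that lie round the mixer.

Things in the scene. Friction and masses are not known exactly. Their poses are not given: they have to be found in the camera images.
- vortex_mixer: tube mixer, a pale housing 160 long x 122 wide x 134 mm high, held by suction feet: it does not slide. Origin on the bench under its middle; z up, -x its front (knob, rocker), +y its left side seen from the robot. The front is near vertical at the rocker, 74 mm from the origin; the housing's top is 115 mm high, the cup above it. The front faces the robot's side (-x) within 0.35 rad
- rocker_lower (a point): middle of the lower half of the rocker's face; moves with it. The rocker is a small black switch on the front, 10 wide x 16 mm high, its middle at (-77, 12, 41) mm in the mixer's frame, about 4 mm proud; it tips about a level axis along the mixer's y. Press this half level, along the mixer's +x, to switch on; it goes in 2 mm. The two half centres are 9 mm apart
- rocker_upper (a point): middle of the upper half of the rocker switch's face; moves with the rocker. Pressed level, along the mixer's +x, to switch off; it goes in 2 mm. Above the rocker the front of the housing leans back; the knob above it reaches as far forward as the rocker
- vortex_mixer_power (a joint): tilt of the rocker, rad: 0 = off (upper half in, lower half out), 0.244 = on (lower half in, upper half out). It has no spring and stays where it is left; pressed slowly at the middle of a half it moves at 2 to 4 N. An upright finger bears on both halves at once: for the lower half lean the finger so that its tip leads, by 0.25 rad or more. Begins at 0
- cup_top (a point): middle of the top of the mixer's cup, at its rim, 134 mm above the bench, at (2, 0) mm in the mixer's frame. The cup is a round grey-rimmed head of 42 mm diameter with a dark hollow, on top of the housing; for contact it is filled up to the rim, so a fingertip presses on it at this height
- vortex_mixer_cup (a joint): how far the cup is pressed down, m: 0 = up, 0.0022 = right down. A spring holds it up; right down takes 8 N, and it comes up when let go
- knob_rim (a point): point on the rim of the speed knob, turns with it. The knob is 27 mm across and 15 mm deep, its middle at (-69, -11, 77) mm in the mixer's frame, facing forwards and upwards, above and beside the rocker. It turns easily and must stay as set
- tip_box: closed box of pipette tips, 97 x 127 x 61 mm high, to the mixer's right; origin under its middle
- jar: white jar with a screw cap, 46 mm diameter, 84 mm high, standing by the mixer's left side; origin under its middle
- dish: petri dish with lid, 72 mm diameter, 14 mm high, to the mixer's left, towards the back; origin under its middle
- timer: flat bench timer, 62 x 62 x 17 mm, in front of the mixer to its right; origin under its middle
- marker: black marker pen, 138 mm long, 13 mm high, lying across in front of the mixer; origin under its middle, x along the pen
- cap: tube cap, 21 mm diameter, 13 mm high, in front of the mixer to its left; origin under its middle
- tape_roll: roll of tape lying flat, 69 mm diameter, 18 mm high, farther to the left; origin under its middle

How it is judged:
On the way, in this order (a step that is already met when the one before it is completed fails the run):
1. the rocker's lower half is pressed in: the mixer is on, the cup still up (value of joint vortex_mixer_power above 0.16 rad and value of joint vortex_mixer_cup below 0.0005 m), for 0.1 s.
2. with the mixer on, the cup is pressed down (1.3 mm or more) by the fingers and kept down for at least half a second (value of joint vortex_mixer_power above 0.16 rad and value of joint vortex_mixer_cup above 0.0013 m and contact force between the fingers and vortex_mixer above 1 N), for 0.5 s.
3. the cup is up again and the mixer still on (all of step 1), for 0.1 s.
4. the rocker's upper half is pressed in: the mixer is off (value of joint vortex_mixer_power below 0.07 rad and value of joint vortex_mixer_cup below 0.0005 m), for 0.1 s.
At the end, for the whole second after the job is handed in: the rocker is off (within 0.07 rad of the off stop), the cup is up (within 0.5 mm), and none of the things round the mixer has moved by 20 mm (all of step 4 and distance of each of tip_box, jar, dish, timer, marker, cap, tape_roll from where it was at the start of the episode below 0.02 m); the robot touches nothing.
It fails at once if the cup is pressed down while the mixer is off (value of joint vortex_mixer_cup above 0.001 m and value of joint vortex_mixer_power below 0.1 rad).
It fails at once if the mixer is pushed harder than 30 N (contact force between any of the fingers, the arm and vortex_mixer above 30 N).
It fails at once if the speed knob is turned (its rim moves by more than 4 mm, about 0.3 rad) (distance of knob_rim from where it was at the start of the episode above 0.004 m).
It fails at once if a thing that lies round the mixer is shifted, picked up or carried (by 20 mm or more) (distance of any of tip_box, jar, dish, timer, marker, cap, tape_roll from where it was at the start of the episode above 0.02 m).
It also fails if it takes over 61 s, if anything falls off the work surface, if the arm or the gripper's body presses on something with over 40 N, if the wrist force passes 120 N, or if a joint passes its speed limit or range.

### The arm

A 6-joint arm with a two-finger parallel gripper is mounted at the origin on a cart in front of the work surface, level with it; the furniture and walls round the work are solid. World frame = base frame: x ahead of the robot, y to its left, z up, the work surface at z = 0. Lengths are in m, angles in rad, forces in N, time in s.
With the tool pointing down it reaches from about 0.3 to 0.775 m from the base axis. Payload 14.6 kg.
Tool frame: the origin (TCP) lies on the centre line of the jaws, within the pads' length; the fingertips stand 14 mm ahead of it and the grasp point (between the pads) lies 5 mm behind it; x points along the fingers, y is the direction in which the jaws open and shut, and the axes are right-handed (so a half turn about x gives the same grasp; the last joint's range is limited). The gripper opens to 94 mm and grips with 3 to 60 N. Pads are 16 mm wide; open, the fingers measure 119 mm over their backs; the gripper's body (75 mm by 177 mm) begins 78 mm behind the grasp point.
Start: joints at [-1.186, 0.3, 1.521, -0, 1.321, -0.067], TCP at [0.24, -0.495, 0.219] pointing down, gripper open.
Joint ranges: [-3.03, 3.03], [-0.79, 2.21], [0.23, 2.52], [-1.04, 4.18], [0, 3.07], [-2.55, 2.55]. Speed limits (rad/s): [2.22, 2.22, 2.57, 3.14, 3.14, 3.14].

### API

Orientations are given as [roll, pitch, yaw] about the fixed x, y, z axes, in that order (R = Rz(yaw) Ry(pitch) Rx(roll)).
In Python, from station import * gives the robot as it stands. The module is installed in compiled form; this text tells all that it offers.
- The arm moves only by the shell command python3 -m handwheel 'ROWS' [FORCE]. ROWS is JSON, a list of rows, each a list of 3 entries, a list of its own where there are three numbers: the shift along the tool's x, y, z in mm, then the turn about the tool's x in rad, then the gripper command: -1 is fully open, 1 is shut, values between are in proportion. In form: [[[dx, dy, dz], spin, gripper], ...]. A call has exactly 5 rows; each row is the pose to reach, as a shift and turn from the pose measured when the call began, along the tool's axes at that moment; what a row does not reach only later rows make up. A row lasts 1/10 s, in which the tool goes at most 50 mm and 8.59 degrees, less where a joint would pass 70% of its speed; a pose out of reach is approached as far as the arm can. A call with a gripper value outside its range is refused whole. The fingers move at their own pace and stop on an object; FORCE is the grip in N (left out, the last holds). Time passes only in rows, so rows that repeat a pose let the fingers close, or fill a call up. It gives the time, the measured TCP pose, the force and the opening at its end, in the units of the state.
- get_obs(): the state, without advancing time (a new reading comes with each control period).
- camera(name): name is "side" or "top"; returns (picture, depth): 384x512x3 uint8, blue, green, red; 384x512 float32, m along the optical axis (not along the pixel's ray), 0 where there is no reading.
- camera_info(name): a dict with "fx", "fy", "cx", "cy" (pixels), "extrinsics" (4x4, takes a point from camera to world coordinates). Camera axes: x right, y down, z forward; pixel columns grow to the right and rows downward; lengths in m; the calibration is good to about 2 mm. A picture is of the moment at which its call begins. camera_info takes no time and is no camera call.
- hand_in(): hands the job in, once; it reports no verdict.
The state is a dict: "time_s": time; "qpos": joint angles; "joint_vel": joint speeds; "tau": joint torques, N m; "ee_pos": TCP position; "eef_rot": TCP orientation; "force": force on the tool from outside, world axes, zero at the start; "moment": the same for the moment, N m; "grip_width": finger opening in m.
Only numpy, scipy, OpenCV 4.12 (cv2) and the standard library are available. Lean on these libraries where they do the work, as an engineer would, in place of code of your own. Each camera call takes 0.05 s, during which the arm holds its last target. There are 200 camera calls.

## Working session

There is one attempt and no reset: what is moved stays moved. The work goes in short steps, Python scripts to look and compute and a shell command to move; the robot and the scene stay as the last step left them, time stands still between calls to the robot, and variables do not carry over. Pictures are saved under pics/ and viewed, about 8 in all and at most 12, crops included, and the job is handed in when it is done.

```bash
mkdir -p pics
python3 - <<'E'
from station import *
import cv2,numpy as np
o=get_obs();print({k:np.round(v,3).tolist() for k,v in o.items()})
for n in("top","side"):
    p,d=camera(n);cv2.imwrite(f"pics/{n}0.png",p);np.save(f"{n}0.npy",d)
    i=camera_info(n);print(n,i["fx"],i["fy"],i["cx"],i["cy"],np.round(i["extrinsics"],3).tolist())
E
```

```text
{'time_s': 0.0, 'qpos': [-1.186, 0.3, 1.522, 0.0, 1.321, -0.067], 'joint_vel': [0.0, 0.001, 0.001, -0.0, 0.002, 0.001], 'tau': [-0.001, -53.181, -35.274, 0.071, 0.024, -0.0], 'ee_pos': [0.24, -0.495, 0.219], 'eef_rot': [-1.647, 1.57, 1.946], 'force': [-0.077, 0.123, -0.451], 'moment': [-0.011, -0.01, 0.029], 'grip_width': 0.094}
top 482.1418327547155 482.1418327547155 254.08291827458234 195.47892409384383 [[0.022, -0.997, 0.077, 0.455], [-1.0, -0.024, -0.016, 0.195], [0.018, -0.076, -0.997, 1.267], [0.0, 0.0, 0.0, 1.0]]
side 478.52834951296376 478.52834951296376 259.8652959319986 192.47743636700557 [[-0.989, -0.067, 0.131, 0.376], [-0.147, 0.417, -0.897, 1.243], [0.006, -0.906, -0.423, 0.61], [0.0, 0.0, 0.0, 1.0]]
```

View pics/top0.png

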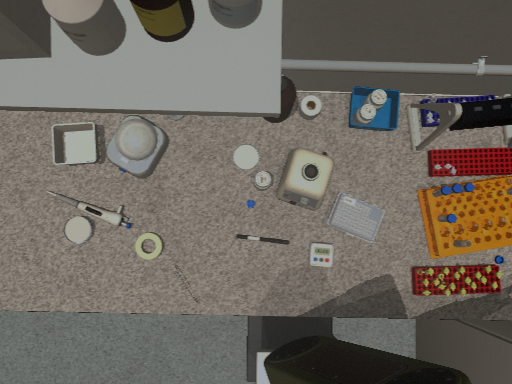

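View pics/side0.png

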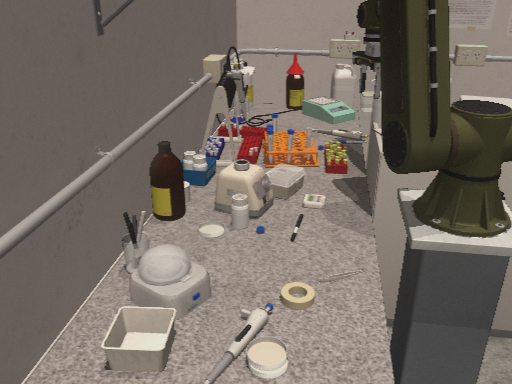

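The top view shows the mixer near (305,178) with its cup at (311,171). The front faces down in the image, the knob and rocker are hidden from both views, and the jar is at (263,180). Next I'll measure cup and yaw.

```bash
cat > h.py <<'E'
import numpy as np,cv2
from station import *
def cloud(n,d):
    i=camera_info(n);v,u=np.mgrid[:384,:512]
    P=np.stack([(u-i["cx"])/i["fx"]*d,(v-i["cy"])/i["fy"]*d,d,np.ones_like(d)],-1)
    return (P@np.array(i["extrinsics"]).T)[...,:3]
def ray(n,u,v,z):
    i=camera_info(n);E=np.array(i["extrinsics"])
    r=E[:3,:3]@[(u-i["cx"])/i["fx"],(v-i["cy"])/i["fy"],1];return E[:3,3]+r*(z-E[2,3])/r[2]
E
python3 - <<'E'
from h import *
p=cv2.imread("pics/top0.png");d=np.load("top0.npy");W=cloud("top",d)
sub=W[140:215,270:340]
z=sub[...,2]
for lo,hi in((.02,.2),(.06,.2),(.09,.2),(.105,.2),(.125,.2)):
    m=(z>lo)&(z<hi); m[:,:]&=True
    n,l,s,c=cv2.connectedComponentsWithStats(m.astype('u1'));k=1+s[1:,4].argmax()
    q=sub[l==k][:,:2].astype('f4');print(lo,len(q),q.mean(0),cv2.minAreaRect(q*1000),np.percentile(sub[l==k][:,2],[5,50,95]))
print(np.round(z[5:75:4,5:70:4]*1000).astype(int))
Ws=cloud("side",np.load("side0.npy"))
a=Ws[150:220,205:280].reshape(-1,3);t=a[(a[:,2]>.122)&(a[:,2]<.16)];print("side cup",t.mean(0),t.min(0),t.max(0),len(t))
for n,(u,v),h in(("marker",(263,239),.01),("cap",(251,204),.013),("timer",(321,255),.017),("jar",(263,179),.084)):print(n,ray("top",u,v,h))
c=cv2.resize(p[135:270,225:395],None,fx=4.5,fy=4.4,interpolation=cv2.INTER_CUBIC);cv2.imwrite("pics/topc.png",c)
c=cv2.resize(cv2.imread("pics/side0.png")[145:245,195:335],None,fx=5.5,fy=5.5,interpolation=cv2.INTER_CUBIC);cv2.imwrite("pics/sidec.png",c)
E
```

```text
0.02 2607 [0.59030133 0.05184646] ((601.5543212890625, 44.042991638183594), (120.1126708984375, 158.58169555664062), 73.76760864257812) [0.04096488 0.11171995 0.13022548]
0.06 2348 [0.5929161  0.04940566] ((590.9554443359375, 47.26812744140625), (116.0700912475586, 136.66232299804688), 74.66803741455078) [0.0695319  0.1126572  0.13120028]
0.09 1899 [0.6004986  0.04509736] ((602.515625, 42.88836669921875), (105.52944946289062, 112.92191314697266), 73.96793365478516) [0.0961106  0.11411768 0.13230397]
0.105 1654 [0.60382056 0.04287077] ((605.0490112304688, 41.78711700439453), (101.25333404541016, 103.78740692138672), 73.82121276855469) [0.10775005 0.11472897 0.13261108]
0.125 203 [0.6038958  0.04208604] ((602.8473510742188, 42.81557083129883), (39.668914794921875, 40.396324157714844), 88.87197875976562) [0.12541324 0.13197586 0.13667284]
[[ -2  -2   2   3  -3   0   2  -1  -1   2   1   1   1   5   2   1   1]
 [  0  -3  -2  -5   4  89 104 109 106   3   3  -1   1   0   3   2  -1]
 [  4  -2  -2   3  68 113 112 118 112 116 110 105  21   2  -1   1  -1]
 [  0  -1   1  20  84 109 115 114 118 1
[... 605 characters left out ...]
  50  66  81  86  89  97  97 109 112 114 113 110   0  -1  -3  44]
 [ -4  35  47  58  63  72  79  85  91  90  97 101  90  -2   3  -1  52]
 [ -2   3   1  30  50  49  73  88  86  84  86  86  -4   5   1  -3  62]
 [ -1  -3   0   1   3   2  28  84  88  60  68  59  -1  -3   4  49  60]
 [  0  -4   7   1  -4  -1  -1  -3   1  26  32   3   3   6   1  59  65]
 [ -3   3  -2   0   1  -1  -2   0  -3  -2   3   1   3   2  42  61  63]]
side cup [0.60178423 0.04956243 0.12991946] [0.58148759 0.0245054  0.12200359] [0.62187552 0.06851602 0.13571972] 128
marker [0.4390463 0.1482277 0.01     ]
cap [0.52922943 0.18151233 0.013     ]
timer [ 0.40126751 -0.00226781  0.017     ]
jar [0.58755834 0.15403168 0.084     ]
```

View pics/topc.png

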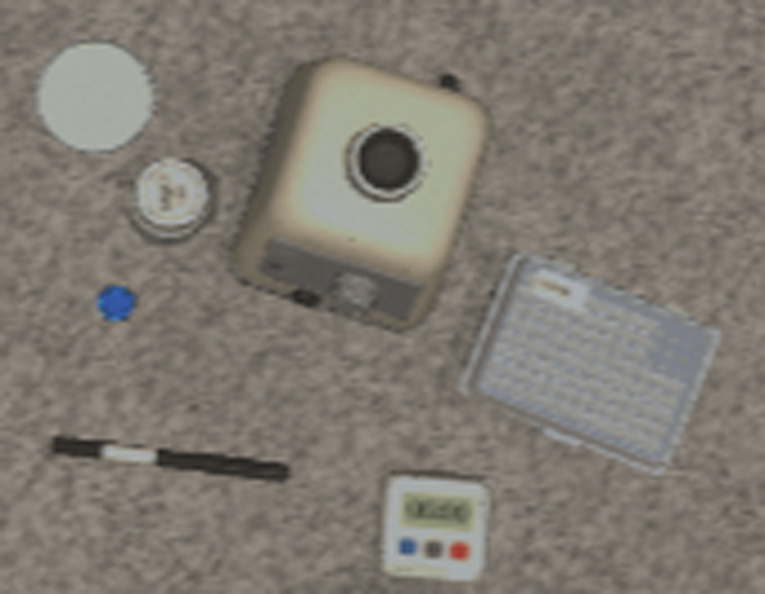

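```bash
cat >> h.py <<'E'
from scipy.spatial.transform import Rotation as Ro
YAW=-.283;C=np.array([.6034,.0432]);MX=np.array([np.cos(YAW),np.sin(YAW),0]);MY=np.array([-MX[1],MX[0],0])
O=np.r_[C,0]-.002*MX
def st():
    o=get_obs();R=Ro.from_euler("xyz",o["eef_rot"]).as_matrix();return o,np.array(o["ee_pos"]),R
def to(w,tip=True):
    "tool shift mm to bring the tip (or TCP) to world w"
    o,p,R=st();q=p+(.014*R[:,0] if tip else 0);return np.round(R.T@(np.array(w)-q)*1000,1)
def rep():
    o,p,R=st();q=p+.014*R[:,0]
    print("t",round(o["time_s"],2),"tcp",np.round(p,4),"tip mix",np.round(1000*np.array([(q-O)@MX,(q-O)@MY,q[2]]),1),"x in mix",np.round([R[:,0]@MX,R[:,0]@MY,R[2,0]],3),"y",np.round([R[:,1]@MX,R[:,1]@MY,R[2,1]],3),"q",np.round(o["qpos"],2),"F",np.round(o["force"],1))
def mix(x,y,z): return O+MX*x/1000+MY*y/1000+[0,0,z/1000]
E
python3 - <<'E'
from h import *
rep();print(to([.48,-.14,.35],False))
print("rocker pred",mix(-77,12,41),"seen",ray("top",292.8,202.5,.041),"knob pred",mix(-69,-11,77),"seen",ray("top",303.9,201.4,.077),"cup",mix(2,0,134),ray("top",311,171.4,.134))
E
sleep 0; cp pics/side0.png pics/x.png
```

```text
t 0.1 tcp [ 0.2401 -0.4946  0.219 ] tip mix [-196.7 -617.9  205. ] x in mix [-0.001  0.001 -1.   ] y [ 0.67  -0.742 -0.001] q [-1.19  0.3   1.52 -0.    1.32 -0.07] F [ 0.3 -0.1 -0.4]
[-130.8 -214.4 -370.7]
rocker pred [0.53089331 0.07678243 0.041     ] seen [0.53390233 0.07521943 0.041     ] knob pred [0.53215262 0.05246342 0.077     ] seen [0.5349737  0.05121248 0.077     ] cup [0.6034 0.0432 0.134 ] [0.60286364 0.04222893 0.134     ]
```

View pics/sidec.png

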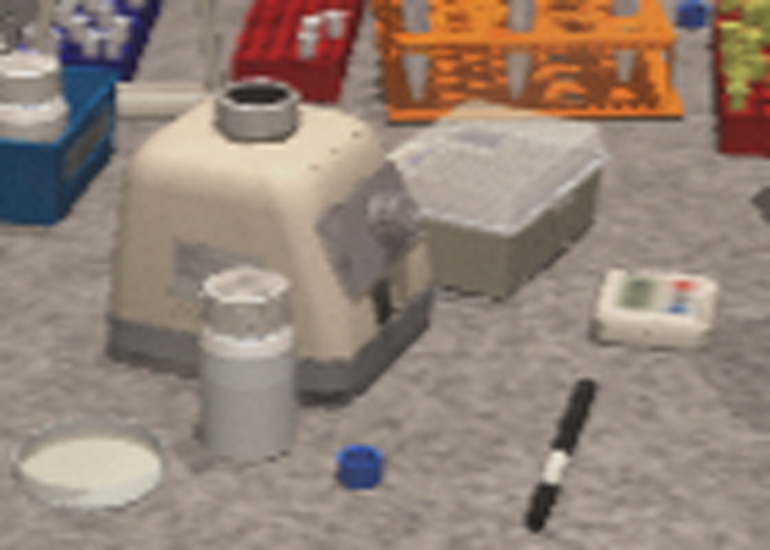

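The side crop shows the rocker at (382,303), which is (264.5,200) in the full picture. Predicted rocker, knob and cup positions agree with the top view within 3 mm. Now I'll move and shut the gripper.

```bash
M="python3 -m handwheel"
python3 -m handwheel '[[[-60,0,0],0,1],[[-110,-40,-60],0.1,1],[[-131,-80,-110],0.25,1],[[-131,-115,-150],0.4,1],[[-131,-140,-190],0.5,1]]' 20
python3 -c "
from h import *
print('side',ray('side',264.5,200.1,.041));rep();print(to([.48,-.14,.35],False))"
```

```text
time_s: 0.6
ee_pos: [0.3231, -0.3351, 0.3429]
eef_rot: [-2.498, 1.57, 0.588]
force: [0.1, -1.0, -0.3]
grip_width: 0.0574
side [0.53156175 0.0823624  0.041     ]
t 0.6 tcp [ 0.3231 -0.3351  0.3429] tip mix [-161.5 -441.5  328.9] x in mix [ 0.  0. -1.] y [ 0.226 -0.974 -0.   ] q [-0.88  0.04  1.54  0.    1.56  0.74] F [ 0.1 -1.  -0.3]
[  -7.  -203.4 -146. ]
```

```bash
python3 -m handwheel '[[[-7,-45,-35],0.1,1],[[-7,-90,-70],0.2,1],[[-7,-130,-100],0.228,1],[[-7,-170,-125],0.228,1],[[-7,-203,-146],0.228,1]]'
python3 -m handwheel '[[[-50,0,0],0,1],[[-100,0,0],0,1],[[-150,0,0],0,1],[[-200,0,0],0,1],[[-250,0,0],0,1]]'
python3 -c "
from h import *
rep()"
python3 -m handwheel '[[[-50,0,0],0,1],[[-100,0,0],0,1],[[-150,0,0],0,1],[[-200,0,0],0,1],[[-250,0,0],0,1]]'
python3 -c "
from h import *
rep()"
```

```text
time_s: 1.1
ee_pos: [0.4797, -0.14, 0.3498]
eef_rot: [-1.237, 1.571, 1.622]
force: [0.1, 0.1, -0.3]
grip_width: 0.0171
time_s: 1.6
ee_pos: [0.4794, -0.1399, 0.596]
eef_rot: [-3.047, 1.57, -0.188]
force: [0.1, 0.4, 0.6]
grip_width: 0.0004
t 1.6 tcp [ 0.4794 -0.1399  0.596 ] tip mix [ -65.9 -210.4  582. ] x in mix [ 0.001  0.    -1.   ] y [ 0. -1. -0.] q [-0.36  0.25  0.71  0.    2.17  1.5 ] F [0.1 0.4 0.6]
time_s: 2.1
ee_pos: [0.4333, -0.1265, 0.7035]
eef_rot: [3.131, 1.548, -0.293]
force: [-0.1, 0.3, 2.7]
grip_width: 0.0006
t 2.1 tcp [ 0.4333 -0.1265  0.7035] tip mix [-113.7 -210.4  689.5] x in mix [ 0.023 -0.    -1.   ] y [ 0. -1.  0.] q [-0.37  0.37  0.23  0.    2.51  1.49] F [-0.1  0.3  2.7]
```

```bash
python3 -m handwheel '[[[-200,0,-200],0,1],[[-250,0,-300],0,1],[[-250,0,-300],0,1],[[-250,0,-300],0,1],[[-250,0,-300],0,1]]'
python3 -c "
from h import *
rep()"
```

```text
time_s: 2.6
ee_pos: [0.4778, -0.1393, 0.677]
eef_rot: [3.138, 1.528, -0.287]
force: [0.4, -0.4, 0.2]
grip_width: 0.0009
t 2.6 tcp [ 0.4778 -0.1393  0.677 ] tip mix [ -67.  -210.3  663.1] x in mix [ 0.042 -0.    -0.999] y [ 0. -1.  0.] q [-0.36  0.43  0.24  0.    2.43  1.5 ] F [ 0.4 -0.4  0.2]
```

```bash
python3 - <<'E'
from h import *
for n in("top","side"):
    W=cloud(n,np.load(n+"0.npy"));v=np.load(n+"0.npy")>0
    print(n)
    for x in np.arange(.5,.95,.05):
        print(round(x,2),[int(1000*np.max(W[...,2][v&(abs(W[...,0]-x)<.025)&(abs(W[...,1]-y)<.025)],initial=-1)) for y in np.arange(-.5,.15,.05)])
E
python3 -m handwheel '[[[-20,0,-200],0,1],[[-20,0,-300],0,1],[[-20,0,-300],0,1],[[-20,0,-300],0,1],[[-20,0,-300],0,1]]'
python3 -c "
from h import *
rep()"
```

```text
top
0.5 [57, 59, 57, 59, 129, 55, 8, 67, 67, 67, 66, 81, 7]
0.55 [57, 70, 57, 127, 128, 123, 7, 66, 67, 69, 118, 120, 118]
0.6 [63, 66, 58, 128, 128, 9, 8, 7, 8, 8, 136, 138, 119]
0.65 [32, 140, 33, 45, 46, 6, 8, 9, 7, 6, 120, 121, 116]
0.7 [30, 153, 244, 275, 281, 277, 6, 7, 7, 8, 7, 8, 9]
0.75 [24, 7, 6, 280, 278, 276, 56, 86, 94, 56, 55, 56, 204]
0.8 [55, 42, 31, 271, 273, 270, 271, 270, 269, 269, 269, 270, 269]
0.85 [71, 158, 248, 341, 430, 519, 520, 518, 514, 511, 507, 505, 503]
0.9 [-1000, -1000, -1000, -1000, -1000, -1000, -1000, -1000, -1000, -1000, -1000, -1000, -1000]
side
0.5 [53, 55, 55, 55, 125, 54, -1000, 62, 63, 64, 64, 85, 3]
0.55 [122, 126, 54, 124, 126, 124, 0, 61, 62, 63, 117, 116, 115]
0.6 [122, 124, 55, 126, 124, 4, 0, -1000, -1000, -1000, 134, 135, 117]
0.65 [28, 159, 193, 41, 44, -1000, -1000, -1000, -1000, -1000, 116, 116, 117]
0.7 [224, 251, 322, 323, 274, 273, 0, 2, 2, 2, 3, 3, 3]
0.75 [306, 273, 288, 274, 275, 274, 53, 53, 89, 53, 51, 52, 207]
0.8 [318, 313, 267, 268, 269, 267, 267, 267, 267, 267, 266, 266, 267]
0.85 [512, 515, 518, 520, 523, 525, 528, 531, 533, 536, 539, 541, 543]
0.9 [-1000, -1000, -1000, -1000, -1000, -1000, -1000, -1000, -1000, -1000, -1000, -1000, -1000]
time_s: 3.1
ee_pos: [0.5824, -0.1696, 0.5946]
eef_rot: [3.14, 1.506, -0.285]
force: [0.3, -0.3, -0.3]
grip_width: 0.0004
t 3.1 tcp [ 0.5824 -0.1696  0.5946] tip mix [  42.2 -210.2  580.6] x in mix [ 0.065 -0.    -0.998] y [ 0. -1.  0.] q [-0.35  0.58  0.24  0.01  2.26  1.51] F [ 0.3 -0.3 -0.3]
```

```bash
python3 -m handwheel '[[[-30,0,-300],0,1],[[-30,0,-300],0,1],[[-100,0,-300],0,1],[[-200,0,-300],0,1],[[-200,0,-300],0,1]]'
python3 -c "
from h import *
rep()"
python3 -m handwheel '[[[-200,0,-300],0,1],[[-200,0,-300],0,1],[[-200,0,-300],0,1],[[-200,0,-300],0,1],[[-200,0,-300],0,1]]'
python3 -c "
from h import *
rep()"
```

```text
time_s: 3.6
ee_pos: [0.6236, -0.1814, 0.5602]
eef_rot: [3.139, 1.477, -0.285]
force: [-0.5, 0.4, -0.0]
grip_width: 0.0003
t 3.6 tcp [ 0.6236 -0.1814  0.5602] tip mix [  85.4 -210.1  546.3] x in mix [ 0.094 -0.    -0.996] y [ 0. -1.  0.] q [-0.34  0.64  0.23  0.01  2.17  1.52] F [-0.5  0.4 -0. ]
time_s: 4.1
ee_pos: [0.6373, -0.1854, 0.5533]
eef_rot: [3.139, 1.448, -0.285]
force: [0.9, -0.1, -0.6]
grip_width: 0.0006
t 4.1 tcp [ 0.6373 -0.1854  0.5533] tip mix [ 100.1 -210.   539.4] x in mix [ 0.122 -0.    -0.993] y [ 0. -1.  0.] q [-0.34  0.65  0.24  0.01  2.13  1.52] F [ 0.9 -0.1 -0.6]
```

```bash
python3 -m handwheel '[[[-230,0,-300],0,1],[[-230,0,-300],0,1],[[-230,0,-300],0,1],[[-230,0,-300],0,1],[[-230,0,-300],0,1]]'
python3 -m handwheel '[[[-230,0,-300],0,1],[[-230,0,-300],0,1],[[-230,0,-300],0,1],[[-230,0,-300],0,1],[[-230,0,-300],0,1]]'
python3 -m handwheel '[[[-230,0,-300],0,1],[[-230,0,-300],0,1],[[-230,0,-300],0,1],[[-230,0,-300],0,1],[[-230,0,-300],0,1]]'
python3 -m handwheel '[[[-230,0,-300],0,1],[[-230,0,-300],0,1],[[-230,0,-300],0,1],[[-230,0,-300],0,1],[[-230,0,-300],0,1]]'
python3 -c "
from h import *
rep()"
```

```text
time_s: 4.6
ee_pos: [0.639, -0.1858, 0.5603]
eef_rot: [3.14, 1.42, -0.284]
force: [-0.2, -0.3, 0.2]
grip_width: 0.0005
time_s: 5.1
ee_pos: [0.6387, -0.1856, 0.5695]
eef_rot: [3.14, 1.391, -0.284]
force: [-0.1, 0.3, 0.6]
grip_width: 0.0007
time_s: 5.6
ee_pos: [0.6364, -0.1849, 0.5808]
eef_rot: [3.14, 1.361, -0.284]
force: [0.0, 0.4, -0.1]
grip_width: 0.0007
time_s: 6.1
ee_pos: [0.6325, -0.1837, 0.5937]
eef_rot: [3.14, 1.332, -0.284]
force: [-0.3, 0.3, 0.4]
grip_width: 0.0003
t 6.1 tcp [ 0.6325 -0.1837  0.5937] tip mix [  96.7 -209.8  580.1] x in mix [ 0.237 -0.    -0.972] y [ 0. -1.  0.] q [-0.34  0.6   0.24  0.02  2.07  1.52] F [-0.3  0.3  0.4]
```

```bash
python3 -m handwheel '[[[-200,0,-300],0,1],[[-200,0,-300],0,1],[[-200,0,-300],0,1],[[-200,0,-300],0,1],[[-200,0,-300],0,1]]'
python3 -m handwheel '[[[-200,0,-300],0,1],[[-200,0,-300],0,1],[[-200,0,-300],0,1],[[-200,0,-300],0,1],[[-200,0,-300],0,1]]'
python3 -m handwheel '[[[-200,0,-300],0,1],[[-200,0,-300],0,1],[[-200,0,-300],0,1],[[-200,0,-300],0,1],[[-200,0,-300],0,1]]'
python3 -m handwheel '[[[-200,0,-300],0,1],[[-200,0,-300],0,1],[[-200,0,-300],0,1],[[-200,0,-300],0,1],[[-200,0,-300],0,1]]'
python3 -c "
from h import *
rep();print(to(mix(-220,17,300)),to(mix(-150,17,38)))"
```

```text
time_s: 6.6
ee_pos: [0.6351, -0.1845, 0.6001]
eef_rot: [3.14, 1.302, -0.284]
force: [0.2, 0.2, 1.0]
grip_width: 0.0004
time_s: 7.1
ee_pos: [0.635, -0.1844, 0.6093]
eef_rot: [3.141, 1.272, -0.284]
force: [-0.2, 1.4, 0.1]
grip_width: 0.0004
time_s: 7.6
ee_pos: [0.6327, -0.1837, 0.6207]
eef_rot: [3.141, 1.242, -0.284]
force: [-0.0, -0.1, 0.6]
grip_width: 0.0007
time_s: 8.1
ee_pos: [0.6285, -0.1825, 0.6337]
eef_rot: [3.141, 1.211, -0.283]
force: [0.8, -0.6, 0.1]
grip_width: 0.0001
t 8.1 tcp [ 0.6285 -0.1825  0.6337] tip mix [  94.1 -209.7  620.6] x in mix [ 0.352 -0.    -0.936] y [ 0. -1.  0.] q [-0.35  0.54  0.24  0.02  2.    1.52] F [ 0.8 -0.6  0.1]
[ 189.5 -226.9  406.7] [ 459.3 -227.   433.5]
```

```bash
python3 -m handwheel '[[[20,-20,40],0,1],[[40,-45,80],0,1],[[58,-68,122],0,1],[[76,-90,163],0,1],[[95,-112,203],0,1]]'
python3 -m handwheel '[[[20,-20,40],0,1],[[40,-45,80],0,1],[[58,-68,122],0,1],[[76,-90,163],0,1],[[95,-111,203],0,1]]'
python3 -c "
from h import *
rep();print(to(mix(-140,13,34)))"
```

```text
time_s: 8.6
ee_pos: [0.5474, -0.0782, 0.5238]
eef_rot: [3.141, 1.21, -0.284]
force: [1.8, 0.1, 1.2]
grip_width: 0.0003
time_s: 9.1
ee_pos: [0.4277, 0.0718, 0.3635]
eef_rot: [-3.141, 1.21, -0.283]
force: [0.2, 1.3, 0.9]
grip_width: 0.0002
t 9.1 tcp [0.4277 0.0718 0.3635] tip mix [-169.8  -21.6  350.4] x in mix [ 0.353 -0.    -0.936] y [-0. -1. -0.] q [ 0.17 -0.23  1.78 -0.16  1.27  2.05] F [0.2 1.3 0.9]
[306.5 -34.6  83.9]
```

```bash
python3 -m handwheel '[[[45,-7,12],0,1],[[90,-14,24],0,1],[[135,-21,36],0,1],[[175,-28,48],0,1],[[210,-35,57],0,1]]'
python3 -c "
from h import *
rep();print(to(mix(-130,13,34)))"
```

```text
time_s: 9.6
ee_pos: [0.4569, 0.0998, 0.1448]
eef_rot: [3.141, 1.211, -0.283]
force: [-0.2, 0.3, -0.7]
grip_width: 0.0005
t 9.6 tcp [0.4569 0.0998 0.1448] tip mix [-149.6   13.4  131.7] x in mix [ 0.352 -0.    -0.936] y [ 0. -1.  0.] q [ 0.23  0.05  2.04 -0.26  0.75  2.25] F [-0.2  0.3 -0.7]
[98.4  0.4 16.1]
```

```bash
python3 -m handwheel '[[[30,0,5],0,1],[[60,0,10],0,1],[[85,0,14],0,1],[[98,0,16],0,1],[[98,0,16],0,1]]'
python3 -c "
from h import *
rep();print(to(mix(-110,13,34)),to(mix(-90,13,34)))
for n in('side','top'):
    p,d=camera(n);cv2.imwrite(f'pics/{n}1.png',p)
    s=p[135:235,195:335] if n=='side' else p[135:245,245:385]
    cv2.imwrite(f'pics/{n}1c.png',cv2.resize(s,None,fx=5.5,fy=5.4,interpolation=cv2.INTER_CUBIC))"
```

```text
time_s: 10.1
ee_pos: [0.4749, 0.094, 0.0459]
eef_rot: [3.137, 1.214, -0.288]
force: [0.0, 0.3, 0.8]
grip_width: 0.0003
t 10.1 tcp [0.4749 0.094  0.0459] tip mix [-130.7   12.9   32.7] x in mix [ 0.35  -0.002 -0.937] y [-0.    -1.     0.002] q [ 0.21  0.27  2.07 -0.35  0.5   2.35] F [0.  0.3 0.8]
[  6.1  -0.1 -19.8] [ 13.   -0.1 -38.5]
```

View pics/side1c.png

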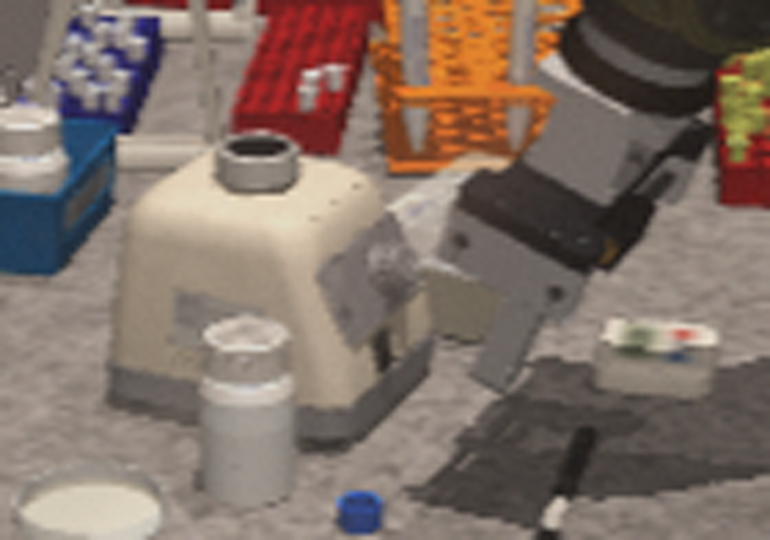

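The side crop shows the leaned fingertip at (495,385), level with the rocker at (382,352) and in front of it, with nothing touching.

```bash
python3 -m handwheel '[[[4,0,-10],0,1],[[8,0,-20],0,1],[[11,0,-30],0,1],[[12,0,-36],0,1],[[12,0,-36],0,1]]'
python3 -c "
from h import *
rep();print(to(mix(-88,13,34)),to(mix(-84,13,34)))"
```

```text
time_s: 10.7
ee_pos: [0.513, 0.0834, 0.0496]
eef_rot: [-3.141, 1.21, -0.283]
force: [0.9, -0.0, -0.5]
grip_width: 0.0002
t 10.7 tcp [0.513  0.0834 0.0496] tip mix [-91.1  13.4  36.5] x in mix [ 0.353 -0.    -0.936] y [-0.001 -1.    -0.   ] q [ 0.17  0.33  1.99 -0.31  0.52  2.27] F [ 0.9 -0.  -0.5]
[ 3.5  0.3 -2. ] [ 4.9  0.3 -5.7]
```

```bash
python3 -m handwheel '[[[0,0,-1],0,1],[[1,0,-2],0,1],[[1,0,-3],0,1],[[1,0,-4],0,1],[[1,0,-4],0,1]]'
python3 -c "
from h import *
rep();print(to(mix(-84,13,34)))"
```

```text
time_s: 11.2
ee_pos: [0.517, 0.0823, 0.0502]
eef_rot: [-3.141, 1.21, -0.283]
force: [-0.7, -0.4, 0.5]
grip_width: 0.0006
t 11.2 tcp [0.517  0.0823 0.0502] tip mix [-87.   13.4  37.1] x in mix [ 0.353 -0.    -0.936] y [-0.001 -1.    -0.   ] q [ 0.16  0.33  1.98 -0.31  0.52  2.26] F [-0.7 -0.4  0.5]
[ 3.9  0.4 -1.7]
```

```bash
python3 -m handwheel '[[[3,0,1],0,1],[[3,0,1],0,1],[[3.2,0,0],0,1],[[3.5,0,-0.8],0,1],[[3.5,0,-0.8],0,1]]'
python3 -c "
from h import *
rep();print(to(mix(-84,13,34)))"
```

```text
time_s: 11.7
ee_pos: [0.518, 0.0818, 0.0464]
eef_rot: [3.14, 1.212, -0.286]
force: [-4.6, 3.5, -2.1]
grip_width: 0.0003
t 11.7 tcp [0.518  0.0818 0.0464] tip mix [-85.9  13.2  33.3] x in mix [ 0.351 -0.001 -0.936] y [-0.001 -1.     0.001] q [ 0.16  0.34  1.97 -0.31  0.52  2.26] F [-4.6  3.5 -2.1]
[-0.   0.2 -2. ]
```

```bash
python3 -m handwheel '[[[0,0,-0.5],0,1],[[0.3,0,-1],0,1],[[0.3,0,-1],0,1],[[0.3,0,-1],0,1],[[0.3,0,-1],0,1]]'
python3 -c "
from h import *
rep();print(to(mix(-84,13,34)))"
```

```text
time_s: 12.2
ee_pos: [0.5184, 0.0816, 0.046]
eef_rot: [3.138, 1.214, -0.287]
force: [-3.7, 3.4, -2.7]
grip_width: 0.0004
t 12.2 tcp [0.5184 0.0816 0.046 ] tip mix [-85.4  13.1  32.9] x in mix [ 0.349 -0.001 -0.937] y [-0.001 -1.     0.001] q [ 0.16  0.34  1.97 -0.31  0.52  2.26] F [-3.7  3.4 -2.7]
[-0.6  0.1 -1.7]
```

```bash
python3 -m handwheel '[[[0,0,-1],0,1],[[-0.3,0,-1.5],0,1],[[-0.3,0,-2],0,1],[[-0.3,0,-2],0,1],[[-0.3,0,-2],0,1]]'
python3 -c "
from h import *
rep();print(to(mix(-82,13,34)))"
```

```text
time_s: 12.7
ee_pos: [0.5188, 0.0813, 0.046]
eef_rot: [3.135, 1.217, -0.29]
force: [-9.1, 6.0, -2.2]
grip_width: 0.0006
t 12.7 tcp [0.5188 0.0813 0.046 ] tip mix [-85.   12.9  32.9] x in mix [ 0.346 -0.002 -0.938] y [-0.001 -1.     0.002] q [ 0.16  0.35  1.97 -0.31  0.52  2.26] F [-9.1  6.  -2.2]
[-0.  -0.1 -3.2]
```

```bash
python3 -m handwheel '[[[0,0,-0.5],0,1],[[-0.3,0,-1],0,1],[[-0.3,0,-1.5],0,1],[[-0.3,0,-1.5],0,1],[[-0.3,0,-1.5],0,1]]'
python3 -c "
from h import *
rep();print(to(mix(-82,13,34)))"
```

```text
time_s: 13.2
ee_pos: [0.5188, 0.0812, 0.046]
eef_rot: [3.133, 1.22, -0.292]
force: [-9.5, 7.1, -0.9]
grip_width: 0.0006
t 13.2 tcp [0.5188 0.0812 0.046 ] tip mix [-85.   12.8  32.8] x in mix [ 0.344 -0.003 -0.939] y [-0.001 -1.     0.003] q [ 0.16  0.35  1.97 -0.3   0.53  2.25] F [-9.5  7.1 -0.9]
[-0.1 -0.2 -3.3]
```

```bash
python3 -m handwheel '[[[0,0,-1],0,1],[[-0.3,0,-2],0,1],[[-0.3,0,-2.5],0,1],[[-0.3,0,-2.5],0,1],[[-0.3,0,-2.5],0,1]]'
python3 -c "
from h import *
rep();print(to(mix(-82,13,34)))"
python3 -m handwheel '[[[0,0,3],0,1],[[0,0,10],0,1],[[0,0,20],0,1],[[0,0,30],0,1],[[0,0,30],0,1]]'
python3 -c "
from h import *
rep();a,_=camera('side');b,_=camera('top');cv2.imwrite('pics/s2.png',a);cv2.imwrite('pics/t2.png',b)
def e(p,u,v,w=22): return cv2.resize(p[v-w:v+w,u-w:u+w],(390,390),interpolation=cv2.INTER_NEAREST)
cv2.imwrite('pics/cmp.png',np.hstack([e(cv2.imread('pics/side0.png'),264,200),e(a,264,200)]))
print(cv2.imread('pics/side0.png')[190:211,259:270].mean(2).astype(int));print(a[190:211,259:270].mean(2).astype(int))"
```

```text
time_s: 13.7
ee_pos: [0.519, 0.0811, 0.046]
eef_rot: [3.129, 1.224, -0.295]
force: [-15.2, 9.5, 1.1]
grip_width: 0.0008
t 13.7 tcp [0.519  0.0811 0.046 ] tip mix [-84.8  12.8  32.8] x in mix [ 0.34  -0.004 -0.941] y [-0.001 -1.     0.004] q [ 0.16  0.35  1.96 -0.3   0.53  2.25] F [-15.2   9.5   1.1]
[-0.2 -0.2 -3.1]
time_s: 14.2
ee_pos: [0.4906, 0.0892, 0.0352]
eef_rot: [3.128, 1.225, -0.296]
force: [0.6, -0.3, -0.1]
grip_width: 0.0005
t 14.2 tcp [0.4906 0.0892 0.0352] tip mix [-114.4   12.6   22. ] x in mix [ 0.339 -0.005 -0.941] y [-0.    -1.     0.005] q [ 0.19  0.33  2.03 -0.34  0.5   2.32] F [ 0.6 -0.3 -0.1]
[[112 112 112 110 107 104  89  78  79  89 100]
 [114 113 111 111 110 106  85  80  86  97 129]
 [112 111 107 109 112 104  90  86  95 107 130]
 [110 113 110 109 109 104  94 100 102 108 128]
 [111 112 110 109 110 102  99  99  99 104 127]
 [110 113 108 110 100  90  86  93 101 104 124]
 [108 110 115 102  81  61  72  95 100 105 125]
 [109 113 109  89  65  59  71 112 109 101 121]
 [110 106 104  83  57  54  67 110 110 103 121]
 [113 115 135 103  56  53  58 107 109 103 102]
 [132 137
[... 796 characters left out ...]
 107 113 100  79  57  68  93  98 101 123]
 [109 111 106  86  55  45  54 106 110 100 121]
 [110 105 103  82  53  47  63 110 110 101 120]
 [112 115 137 102  53  52  59 105 110 102 100]
 [132 138 144 119  71  44  40 103 121 106  89]
 [145 143 139 122  73  41  41 100 107  90  81]
 [142 140 140 140  89  43  46 103 107  83  79]
 [143 141 140 134  88  51  76  89  85  79  77]
 [144 140 140 136 114  91  91  86  82  79  80]
 [141 142 135 137 111  84  80  81  79  80  75]
 [141 136 134 115  88  81  82  79  79  74  69]
 [139 134 104  81  80  79  79  80  72  73  75]
 [139 101  77  80  80  80  81  73  67  69 130]
 [112  85  82  81  81  83  75  66  67 116 136]
 [ 94  82  82  79  80  74  72  71 119 135 135]]
```

View pics/cmp.png

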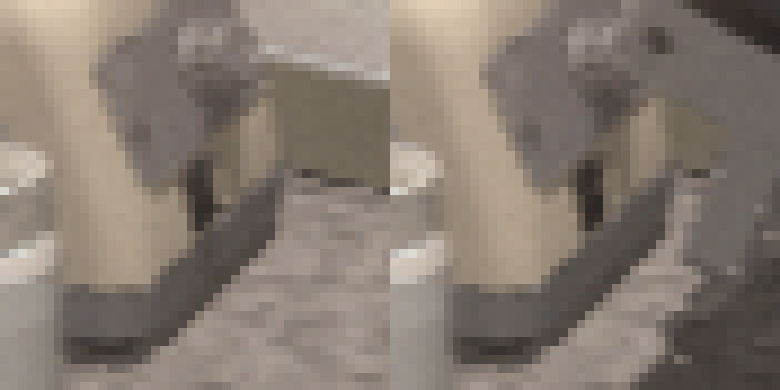

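The comparison shows the rocker's lower end at about (205,215) sticking out before. In the right half it has pulled back a pixel and the upper end has come out, so the mixer is on. The hard stop met at 18 N fits that. Next, the cup.

```bash
python3 -c "
from h import *
print(to(mix(-125,5,190)),to(mix(-20,0,190)))"
```

```text
[-161.3    8.6  -45.6] [-125.6   13.5 -144.3]
```

```bash
python3 -m handwheel '[[[-35,2,-9],0,1],[[-75,4,-20],0,1],[[-120,6,-33],0,1],[[-161,8,-46],0,1],[[-161,8,-46],0,1]]'
python3 -c "
from h import *
rep();print(to(mix(7,0,160)))"
```

```text
time_s: 14.8
ee_pos: [0.481, 0.0855, 0.2091]
eef_rot: [-3.14, 1.215, -0.282]
force: [0.3, -0.8, -0.2]
grip_width: 0.0002
t 14.8 tcp [0.481  0.0855 0.2091] tip mix [-122.5    6.5  196. ] x in mix [ 0.348  0.    -0.937] y [-0.001 -1.    -0.   ] q [ 0.18  0.01  1.92 -0.2   0.9   2.14] F [ 0.3 -0.8 -0.2]
[  78.9    6.4 -108.8]
```

```bash
python3 -m handwheel '[[[12,2,-30],0,1],[[28,4,-60],0,1],[[55,6,-90],0,1],[[75,6,-108],0,1],[[79,6,-109],0,1]]'
python3 -c "
from h import *
rep();print(to(mix(7,0,142)),to(mix(7,0,137)))
a,_=camera('side');cv2.imwrite('pics/s3.png',a)
b,_=camera('top');cv2.imwrite('pics/t3.png',b)
cv2.imwrite('pics/s3c.png',np.hstack([cv2.resize(q,(390,390)) for q in (a[130:230,200:300],b[130:210,270:350])]))"
```

```text
time_s: 15.3
ee_pos: [0.605, 0.0423, 0.1705]
eef_rot: [3.14, 1.217, -0.286]
force: [0.5, 1.1, -0.0]
grip_width: 0.0007
t 15.3 tcp [0.605  0.0423 0.1705] tip mix [  8.6  -0.4 157.3] x in mix [ 0.346 -0.001 -0.938] y [-0.002 -1.     0.   ] q [ 0.06  0.31  1.67 -0.16  0.84  2.  ] F [ 0.5  1.1 -0. ]
[13.8 -0.4  6.8] [18.5 -0.4  8.5]
```

View pics/s3c.png

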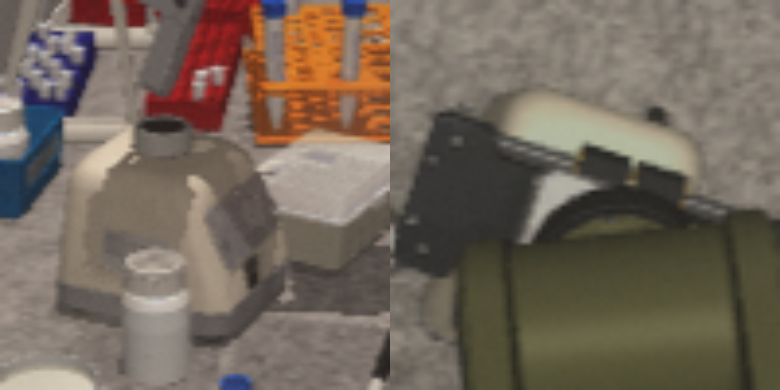

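The left crop shows the fingertip at (155,90) just above the cup at (163,125). I'll lower it gently.

```bash
python3 -m handwheel '[[[5,0,2],0,1],[[9,0,5],0,1],[[13,0,7],0,1],[[14,0,7],0,1],[[14,0,7],0,1]]'
python3 -c "
from h import *
rep();print(to(mix(7,0,137)))"
python3 -m handwheel '[[[1,0,0.5],0,1],[[2,0,1],0,1],[[3,0,1.5],0,1],[[4,0,1.5],0,1],[[4,0,1.5],0,1]]'
python3 -c "
from h import *
rep();print(to(mix(7,0,134)))"
```

```text
time_s: 15.9
ee_pos: [0.6018, 0.0439, 0.1562]
eef_rot: [3.141, 1.217, -0.284]
force: [-0.2, -0.6, 0.1]
grip_width: 0.0002
t 15.9 tcp [0.6018 0.0439 0.1562] tip mix [  5.1   0.2 143.1] x in mix [ 0.347 -0.    -0.938] y [-0.001 -1.     0.   ] q [ 0.06  0.32  1.69 -0.16  0.8   2.01] F [-0.2 -0.6  0.1]
[6.4 0.2 0.4]
time_s: 16.4
ee_pos: [0.6017, 0.0438, 0.1518]
eef_rot: [3.141, 1.217, -0.285]
force: [0.1, 0.4, -0.8]
grip_width: 0.0005
t 16.4 tcp [0.6017 0.0438 0.1518] tip mix [5.100e+00 1.000e-01 1.386e+02] x in mix [ 0.346 -0.001 -0.938] y [-0.001 -1.     0.   ] q [ 0.06  0.32  1.7  -0.17  0.79  2.01] F [ 0.1  0.4 -0.8]
[ 5.   0.1 -0.2]
```

```bash
python3 -m handwheel '[[[1,0,0.3],0,1],[[2,0,0.7],0,1],[[3,0,1],0,1],[[3,0,1],0,1],[[3,0,1],0,1]]'
python3 -c "
from h import *
rep()"
python3 -m handwheel '[[[1,0,0.3],0,1],[[1.5,0,0.5],0,1],[[2,0,0.7],0,1],[[2,0,0.7],0,1],[[2,0,0.7],0,1]]'
python3 -c "
from h import *
rep()"
```

```text
time_s: 16.9
ee_pos: [0.6021, 0.0439, 0.1491]
eef_rot: [-3.142, 1.216, -0.284]
force: [-0.4, 0.7, 5.5]
grip_width: 0.0004
t 16.9 tcp [0.6021 0.0439 0.1491] tip mix [  5.4   0.2 136. ] x in mix [ 0.347 -0.    -0.938] y [-0.001 -1.    -0.   ] q [ 0.06  0.33  1.7  -0.17  0.79  2.02] F [-0.4  0.7  5.5]
time_s: 17.4
ee_pos: [0.6023, 0.0438, 0.1481]
eef_rot: [-3.141, 1.215, -0.283]
force: [-7.1, -0.8, 12.4]
grip_width: 0.0006
t 17.4 tcp [0.6023 0.0438 0.1481] tip mix [  5.7   0.3 135. ] x in mix [ 0.348 -0.    -0.937] y [-0.001 -1.    -0.   ] q [ 0.06  0.33  1.7  -0.17  0.78  2.02] F [-7.1 -0.8 12.4]
```

```bash
python3 -m handwheel '[[[2,0,1],0,1],[[2.3,0,1],0,1],[[2.3,0,1],0,1],[[2.3,0,1],0,1],[[2.3,0,1],0,1]]'
python3 -c "
from h import *
rep()"
python3 -m handwheel '[[[2.2,0,1],0,1],[[2.2,0,1],0,1],[[2.2,0,1],0,1],[[2.2,0,1],0,1],[[2.2,0,1],0,1]]'
python3 -c "
from h import *
rep()"
python3 -m handwheel '[[[2.2,0,1],0,1],[[2.2,0,1],0,1],[[2.2,0,1],0,1],[[2.2,0,1],0,1],[[2.2,0,1],0,1]]'
python3 -c "
from h import *
rep()"
```

```text
time_s: 17.9
ee_pos: [0.6025, 0.0438, 0.1477]
eef_rot: [-3.14, 1.213, -0.282]
force: [-13.3, -0.7, 22.4]
grip_width: 0.0003
t 17.9 tcp [0.6025 0.0438 0.1477] tip mix [  5.9   0.4 134.6] x in mix [ 0.35   0.    -0.937] y [-0.001 -1.    -0.001] q [ 0.06  0.33  1.7  -0.17  0.78  2.02] F [-13.3  -0.7  22.4]
time_s: 18.4
ee_pos: [0.6026, 0.0438, 0.1476]
eef_rot: [-3.139, 1.211, -0.282]
force: [-16.9, -0.2, 25.1]
grip_width: 0.0002
t 18.4 tcp [0.6026 0.0438 0.1476] tip mix [  6.    0.4 134.5] x in mix [ 0.352  0.    -0.936] y [-0.001 -1.    -0.001] q [ 0.06  0.33  1.7  -0.17  0.78  2.02] F [-16.9  -0.2  25.1]
time_s: 18.9
ee_pos: [0.6026, 0.0439, 0.1476]
eef_rot: [-3.138, 1.209, -0.281]
force: [-17.1, -0.9, 26.3]
grip_width: 0.0006
t 18.9 tcp [0.6026 0.0439 0.1476] tip mix [  6.    0.4 134.5] x in mix [ 0.354  0.001 -0.935] y [-0.001 -1.    -0.001] q [ 0.06  0.33  1.71 -0.17  0.78  2.02] F [-17.1  -0.9  26.3]
```

That press was harder than I meant: the wrist force reached about 31 N in total. I'll lift off and finish carefully.

```bash
python3 -m handwheel '[[[-3,0,-1],0,1],[[-10,0,-4],0,1],[[-25,0,-9],0,1],[[-45,0,-16],0,1],[[-60,0,-22],0,1]]'
python3 -c "
from h import *
rep();print(to(mix(-130,13,190)))"
```

```text
time_s: 19.4
ee_pos: [0.6019, 0.044, 0.2126]
eef_rot: [-3.138, 1.208, -0.281]
force: [-0.8, -0.9, -0.1]
grip_width: 0.0004
t 19.4 tcp [0.6019 0.044  0.2126] tip mix [  5.3   0.4 199.5] x in mix [ 0.354  0.001 -0.935] y [-0.001 -1.    -0.001] q [ 0.06  0.25  1.64 -0.15  0.91  1.99] F [-0.8 -0.9 -0.1]
[-39.  -12.5 129.9]
```

```bash
python3 -m handwheel '[[[-13,-4,45],0,1],[[-26,-8,90],0,1],[[-39,-14,130],0,1],[[-39,-14,132],0,1],[[-39,-14,132],0,1]]'
python3 -c "
from h import *
rep();print(to(mix(-130,14,60)),to(mix(-110,14,44)))"
```

```text
time_s: 19.9
ee_pos: [0.4741, 0.0963, 0.2028]
eef_rot: [-3.137, 1.208, -0.279]
force: [0.2, 0.8, 0.9]
grip_width: 0.0006
t 19.9 tcp [0.4741 0.0963 0.2028] tip mix [-132.    14.9  189.7] x in mix [ 0.355  0.002 -0.935] y [ 0.    -1.    -0.002] q [ 0.21  0.01  1.94 -0.22  0.88  2.18] F [0.2 0.8 0.9]
[122.    1.1  44.2] [144.1   1.1  31.1]
```

```bash
python3 -m handwheel '[[[40,0,15],0,1],[[80,0,29],0,1],[[122,1,44],0,1],[[136,1,36],0,1],[[144,1,31],0,1]]'
python3 -c "
from h import *
rep();print(to(mix(-91,14,44)),to(mix(-88,14,44)))"
```

```text
time_s: 20.4
ee_pos: [0.4961, 0.0886, 0.0556]
eef_rot: [-3.14, 1.21, -0.282]
force: [0.9, -0.3, 0.1]
grip_width: 0.0003
t 20.4 tcp [0.4961 0.0886 0.0556] tip mix [-108.8   13.6   42.5] x in mix [ 0.353  0.    -0.936] y [-0.001 -1.    -0.001] q [ 0.19  0.29  2.02 -0.32  0.53  2.29] F [ 0.9 -0.3  0.1]
[  4.9  -0.4 -17.2] [  5.9  -0.4 -20. ]
```

```bash
python3 -m handwheel '[[[1,0,-5],0,1],[[3,0,-11],0,1],[[5,0,-16],0,1],[[5,0,-17],0,1],[[5,0,-17],0,1]]'
python3 -c "
from h import *
rep();print(to(mix(-88.5,14,44)))"
```

```text
time_s: 20.9
ee_pos: [0.5133, 0.0837, 0.0574]
eef_rot: [-3.139, 1.209, -0.282]
force: [-0.6, -0.7, -0.5]
grip_width: 0.0003
t 20.9 tcp [0.5133 0.0837 0.0574] tip mix [-90.9  13.7  44.3] x in mix [ 0.354  0.001 -0.935] y [-0.001 -1.    -0.001] q [ 0.17  0.31  1.98 -0.3   0.54  2.26] F [-0.6 -0.7 -0.5]
[ 1.1 -0.3 -2.1]
```

Now small steps: d mm level in is about (0.35d, 0, -0.94d).

```bash
python3 -m handwheel '[[[0.5,0,-1],0,1],[[1,0,-2],0,1],[[1.1,0,-3],0,1],[[1.1,0,-3],0,1],[[1.1,0,-3],0,1]]'
python3 -c "
from h import *
rep()"
```

```text
time_s: 21.4
ee_pos: [0.5163, 0.0828, 0.0574]
eef_rot: [-3.139, 1.209, -0.282]
force: [-0.1, -0.3, 0.9]
grip_width: 0.0002
t 21.4 tcp [0.5163 0.0828 0.0574] tip mix [-87.7  13.7  44.3] x in mix [ 0.354  0.    -0.935] y [-0.001 -1.    -0.001] q [ 0.16  0.32  1.98 -0.3   0.54  2.25] F [-0.1 -0.3  0.9]
```

```bash
python3 -m handwheel '[[[0.2,0,-0.5],0,1],[[0.4,0,-1],0,1],[[0.6,0,-1.5],0,1],[[0.6,0,-1.5],0,1],[[0.6,0,-1.5],0,1]]'
python3 -c "
from h import *
rep()"
```

```text
time_s: 21.9
ee_pos: [0.5178, 0.0823, 0.0574]
eef_rot: [-3.139, 1.209, -0.282]
force: [-2.1, 1.3, 1.4]
grip_width: 0.0006
t 21.9 tcp [0.5178 0.0823 0.0574] tip mix [-86.2  13.7  44.3] x in mix [ 0.354  0.    -0.935] y [-0.001 -1.    -0.001] q [ 0.16  0.32  1.97 -0.3   0.54  2.25] F [-2.1  1.3  1.4]
```

```bash
python3 -m handwheel '[[[0.2,0,-0.5],0,1],[[0.4,0,-1],0,1],[[0.5,0,-1.4],0,1],[[0.5,0,-1.4],0,1],[[0.5,0,-1.4],0,1]]'
python3 -c "
from h import *
rep()"
```

```text
time_s: 22.4
ee_pos: [0.5191, 0.082, 0.0574]
eef_rot: [-3.14, 1.209, -0.282]
force: [-4.7, 1.2, 3.4]
grip_width: 0.0004
t 22.4 tcp [0.5191 0.082  0.0574] tip mix [-84.8  13.7  44.3] x in mix [ 0.354  0.    -0.935] y [-0.001 -1.    -0.001] q [ 0.16  0.32  1.97 -0.3   0.54  2.25] F [-4.7  1.2  3.4]
```

```bash
python3 -m handwheel '[[[0.2,0,-0.5],0,1],[[0.4,0,-1],0,1],[[0.5,0,-1.2],0,1],[[0.5,0,-1.2],0,1],[[0.5,0,-1.2],0,1]]'
python3 -c "
from h import *
rep()"
```

```text
time_s: 22.9
ee_pos: [0.5196, 0.0818, 0.0571]
eef_rot: [-3.141, 1.211, -0.283]
force: [-11.7, 4.0, 8.5]
grip_width: 0.0005
t 22.9 tcp [0.5196 0.0818 0.0571] tip mix [-84.3  13.6  44. ] x in mix [ 0.352 -0.    -0.936] y [-0.001 -1.    -0.   ] q [ 0.16  0.32  1.97 -0.3   0.54  2.25] F [-11.7   4.    8.5]
```

The tip moved about 2 mm at 2–5 N and then met a stop at 15 N. I'll back off and look.

```bash
python3 -m handwheel '[[[-1,0,2],0,1],[[-5,0,12],0,1],[[-10,0,28],0,1],[[-18,0,48],0,1],[[-25,0,65],0,1]]'
python3 -m handwheel '[[[-30,0,0],0,1],[[-70,0,0],0,1],[[-110,0,0],0,1],[[-120,0,0],0,1],[[-120,0,0],0,1]]'
python3 -c "
from h import *
rep();a,d=camera('side');b,db=camera('top');cv2.imwrite('pics/s4.png',a);cv2.imwrite('pics/t4.png',b)
def e(p,u,v,w=22): return cv2.resize(p[v-w:v+w,u-w:u+w],(260,260),interpolation=cv2.INTER_NEAREST)
cv2.imwrite('pics/cmp4.png',np.vstack([np.hstack([e(cv2.imread(f'pics/{n}.png'),264,200) for n in('side0','s2','s4')]),cv2.resize(a[130:260,190:350],(780,330))[:330]]))
for n in('side0','s2','s4'):
    print(n,cv2.imread(f'pics/{n}.png')[196:206,262:267].mean(2).astype(int).tolist())
# objects: change between start and now, side view
df=cv2.absdiff(a,cv2.imread('pics/side0.png')).max(2)
for n,(u,v) in dict(jar=(240,211),dish=(211,230),cap=(260,229),marker=(297,227),tape=(297,295)).items(): print(n,df[v-12:v+12,u-12:u+12].mean().round(1))
"
```

```text
time_s: 23.4
ee_pos: [0.4514, 0.1014, 0.0575]
eef_rot: [-3.141, 1.211, -0.284]
force: [0.8, 0.2, 0.1]
grip_width: 0.0004
time_s: 23.9
ee_pos: [0.4109, 0.1136, 0.171]
eef_rot: [-3.136, 1.208, -0.278]
force: [0.8, -0.4, -0.9]
grip_width: 0.0004
t 23.9 tcp [0.4109 0.1136 0.171 ] tip mix [-197.5   13.9  157.9] x in mix [ 0.355  0.002 -0.935] y [-0.001 -1.    -0.002] q [ 0.3  -0.08  2.11 -0.27  0.83  2.31] F [ 0.8 -0.4 -0.9]
side0 [[102, 81, 61, 72, 95], [89, 65, 59, 71, 112], [83, 57, 54, 67, 110], [103, 56, 53, 58, 107], [121, 74, 50, 49, 100], [122, 76, 46, 46, 67], [139, 90, 47, 54, 104], [138, 91, 52, 79, 93], [136, 115, 91, 77, 79], [136, 109, 77, 74, 78]]
s2 [[100, 79, 57, 68, 93], [86, 55, 45, 54, 106], [82, 53, 47, 63, 110], [102, 53, 52, 59, 105], [119, 71, 44, 40, 103], [122, 73, 41, 41, 100], [140, 89, 43, 46, 103], [134, 88, 51, 76, 89], [136, 114, 91, 91, 86], [137, 111, 84, 80, 81]]
s4 [[100, 80, 61, 72, 90], [85, 59, 55, 69, 110], [82, 55, 48, 62, 108], [98, 56, 51, 55, 104], [118, 70, 46, 43, 100], [121, 73, 46, 45, 65], [136, 87, 43, 48, 100], [135, 87, 53, 75, 91], [132, 108, 87, 74, 76], [132, 107, 78, 72, 77]]
jar 4.5
dish 4.3
cap 4.3
marker 36.8
tape 4.3
```

View pics/cmp4.png

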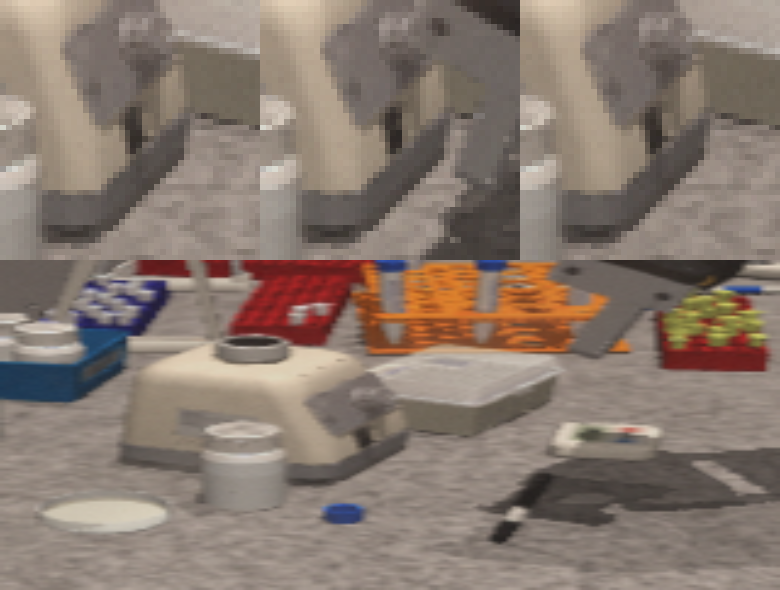

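The third panel matches the first, so the rocker is off, with its lower half out again at about (655,150). The cup is up, the marker change is only the arm's shadow, and the other things are where they were.

```bash
python3 -c "
from station import *
print(hand_in())"
```

```text
the job is handed in; nothing more can be done
None
```

I ran the whole sequence and handed it in at about 24 s, but I may have broken the 30 N limit while pressing the cup.

- **On:** The moves cannot tilt the tool, so I got a lean of about 0.36 rad by pushing against the edge of the arm's reach. I then pressed the lower half with the shut fingertips until it stopped. The wrist force there was about 18 N. The camera showed the lower half go in.
- **Cup:** I pressed it from above and held it down for about 1.5 s, and it came up when I let go. The tip went down about 2 mm.
- **Force on the cup:** At the end of the hold the wrist sensor read (-17.1, -0.9, 26.3) N, about 31 N in total and about 26 N of it downward. I ran those hold moves together without checking the force between them. The reading varies by about 1 N, so I can't rule out that the limit was passed.
- **Off:** I pressed the upper half and it moved about 2 mm at 2–5 N, then stopped at about 15 N.
- **Last checks:** The rocker's pixels match the starting picture again, and the cup and knob look unchanged. The jar, dish, cap and tape show no change. The marker area differs only by the arm's shadow. The timer and tip box I judged by eye, and they look unmoved. The arm was clear of everything at hand-in.

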